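# Stack a bearing kit on its carrier spindle

## Task

Take the red cap off the carrier spindle and stand it upright in the orange dish, and stack the kit on the spindle from the bottom up: black flange, steel bearing, brass spacer, blue clamp ring, each lying flat on the one below. Lower every part into place rather than dropping it, and leave the white spacer and the two little glass vials where they stand.

Things in the scene. Friction and masses are not known exactly. Their poses are not given: they have to be found in the camera images.
- spindle: Carrier spindle, fixed to the table: round aluminium base plate 90 mm across and 10 mm thick with an upright dark steel post on its centre, 12 mm in diameter, reaching 54 mm above the plate (64 mm above the table), its last 9 mm tapering to 5 mm. Origin: centre of the plate's underside on the table, z up along the post.
- dish: Round orange plastic dish, fixed to the table, 96 mm across the rim and 14 mm high, wall 3 mm, inner floor 4 mm above the table. Origin: centre of its underside on the table. It and the spindle may change sides.
- cap: Red plastic cap, an upright tube closed at the top: 30 mm outside diameter, 64 mm tall, bore 18 mm and 60 mm deep, about 30 g. At the start it covers the spindle's post, loosely, standing on the base plate (its top 74 mm above the table), and must be lifted straight up more than 54 mm to clear the post. Origin: centre of its open lower end, z up.
- flange: Black flange ring with six steel-coloured dots around its face: 62 mm outside diameter, 20 mm bore, 12 mm thick, about 100 g. Origin: centre of the underside, z up along the bore. Lies flat and loose on the table at the start. First on the spindle, on the base plate.
- bearing: Steel bearing, a ring with a green seal (a band of green spots) round its upper face: 52 mm outside diameter, 20 mm bore, 14 mm thick, about 120 g. Origin: centre of the underside, z up along the bore. Lies flat and loose on the table at the start. Second on the spindle.
- brass_spacer: Plain brass spacer ring: 40 mm outside diameter, 20 mm bore, 14 mm thick, about 80 g. Origin: centre of the underside, z up along the bore. Lies flat and loose on the table at the start. Third on the spindle.
- clamp: Blue clamp ring with two white dots on its face: 46 mm outside diameter, 20 mm bore, 12 mm thick, about 50 g. Origin: centre of the underside, z up along the bore. Lies flat and loose on the table at the start. Fourth and topmost on the spindle.
- white_spacer: White plastic spacer ring of the brass one's size (40 mm outside, 20 mm bore, 14 mm thick), lying loose on the table; not wanted, to be left where it is. The five loose rings lie on any of five places, one in the middle near the robot and two on either side. Origin: centre of the underside.
- amber_vial: Small amber glass vial with a white cap, 24 mm in diameter, 45 mm tall, standing loose among the parts on the left side; leave it standing. Origin: centre of its underside.
- green_vial: Small green glass vial with a black cap, 24 mm in diameter, 45 mm tall, standing loose among the parts on the right side; leave it standing. Origin: centre of its underside.
Things that resemble listed ones, but are neither listed nor needed, are in the scene too. What is shaped like the flange but purple is not meant.

How it is judged:
By the outcome, as a careful person would: the job done as asked, in the order asked, and still so for the second after the job is handed in, with the robot touching nothing.
It also fails if it takes over 115 s, if anything falls off the work surface, if the arm or the gripper's body presses on something with over 40 N, if the wrist force passes 120 N, or if a joint passes its speed limit or range.

## Robot

A 7-joint arm with a two-finger parallel gripper is mounted at the origin on the work surface. World frame = base frame: x ahead of the robot, y to its left, z up, the work surface at z = 0. Lengths are in m, angles in rad, forces in N, time in s.
With the tool pointing down it reaches from about 0.35 to 0.9 m from the base axis. Payload 19.9 kg.
Tool frame: the origin (TCP) lies at the very end of the fingers, on their centre line; the grasp point (between the pads) lies 19 mm behind it; z points along the fingers, x is the direction in which the jaws open and shut, and the axes are right-handed (so a half turn about z gives the same grasp; the last joint's range is limited). The gripper opens to 94 mm and grips with 3 to 60 N. Pads are 16 mm wide; open, the fingers measure 119 mm over their backs; the gripper's body (75 mm by 177 mm) begins 78 mm behind the grasp point.
Start: joints at [-1.29, 0.417, -0.01, 1.614, 0.005, 1.111, -0.053], TCP at [0.198, 0.593, 0.205] pointing down, gripper open.
Joint ranges: [-2.81, 2.81], [-0.39, 2.02], [-1.27, 1.25], [0.06, 2.57], [-1.19, 4.33], [0.19, 2], [-2.82, 2.82]. Speed limits (rad/s): [1.89, 1.89, 2.39, 2.39, 3.01, 3.01, 3.01].

## Interface

Orientations are given as a unit quaternion [x, y, z, w].
In Python, from station import manip, camera, order, spotter gives the robot as it stands. The module is installed in compiled form; this text tells all that it offers.
- The arm moves only by the tool move_arm, never from a script. Its arguments are lists of equal length, an entry for each row: "offset": the shift along the tool's x, y, z in cm, a list of three; "twist": the turn, a rotation vector about the tool's x, y, z in rad, a list of three; "grip": the finger opening in cm, from 0 to 9.4. A call has 1 to 8 rows; each row is the pose to reach, as a shift and turn from the pose commanded when the call began, along the tool's axes at that moment; what a row does not reach only later rows make up. A row lasts 1/10 s, in which the tool goes at most 50 mm and 8.59 degrees, less where a joint would pass 70% of its speed; a pose out of reach is approached as far as the arm can. A call with a gripper value outside its range is refused whole. The fingers move at their own pace and stop on an object; the grip force is fixed at half the most. Time passes only in rows, so rows that repeat a pose let the fingers close. It gives the time, the measured TCP pose, the force and the opening at its end, in the units of the state.
- manip.sense(): the state, without advancing time (a new reading comes with each control period).
- camera(name): name is "scene" or "top" or "wrist"; returns a dict with "image" (400x640x3 uint8, red, green, blue), "z_map" (400x640 float32, m along the optical axis (not along the pixel's ray), 0 where there is no reading), "intrinsics" (3x3 intrinsics, pixels), "D" ([k1, k2, p1, p2, k3] as OpenCV has them; the pictures are not rectified), "cam_to_world" (4x4, takes a point from camera to world coordinates). Camera axes: x right, y down, z forward; pixel columns grow to the right and rows downward; lengths in m; the calibration is good to about 2 mm. A picture is of the moment at which its call begins.
- order.sign_off(): hands the job in, once; it reports no verdict.
Trained networks look in the newest picture that a camera, given by its name, has taken for a name from the list of things; names that differ only in an ending like _2 or _b are one class to them, and where a whole thing is asked for, a point or a joint stands for the part that bears it (a point fixed in the world has none). Each returns a list of dicts, best first, with "score" (0 to 1); they miss things now and then, are a little off and sometimes report something else, mostly with a low value. They report only what shows in the picture. A call takes as long as a camera call. They do not tell look-alikes from the thing itself.
- spotter.recognise(name, camera): "extent" ([left, top, right, bottom] in pixels, round what is visible of it).
- spotter.mark_of(name, camera): "at" ([column, row] in pixels: a listed point, or the origin of a listed thing).
The state is a dict: "time": time; "joint_pos": joint angles; "joint_vel": joint speeds; "joint_efforts": joint torques, N m; "tool_pos": TCP position; "eef_rot": TCP orientation; "ft_force": force on the tool from outside, world axes, zero at the start; "torque": the same for the moment, N m; "finger_gap": finger opening in m.
Only numpy, scipy, OpenCV 4.12 (cv2) and the standard library are available. Lean on these libraries where they do the work, as an engineer would, in place of code of your own. Each camera call takes 0.05 s, during which the arm holds its last target. There are 200 camera calls.

## Working session

There is one attempt and no reset: what is moved stays moved. The work goes in short steps, Python scripts to look and compute and a tool call to move; the robot and the scene stay as the last step left them, time stands still between calls to the robot, and variables do not carry over. Pictures are saved under pics/ and viewed, about 12 in all and at most 16, crops included, and the job is handed in when it is done.

Besides the shell and the picture viewer there is one more tool, called after "Emit:" as name(argument=value, ...), one argument or row to a line, values as JSON. move_arm: Moves the arm, as the interface text tells. Its arguments: {"type":"object","properties":{"offset":{"type":"array","items":{"type":"array","items":{"type":"number"}}},"twist":{"type":"array","items":{"type":"array","items":{"type":"number"}}},"grip":{"type":"array","items":{"type":"number"}}},"required":["offset","twist","grip"]}

```bash
mkdir -p pics; cat > h.py <<'E'
import numpy as np, cv2
from station import manip, camera, order, spotter
from scipy.spatial.transform import Rotation as R
def ray(c,px):
    p=cv2.undistortPoints(np.array([[px]],float),c["intrinsics"],np.array(c["D"],float))[0,0]
    return p
def at_z(c,px,z):
    "world point on the pixel's ray at height z"
    p=ray(c,px);T=np.array(c["cam_to_world"]);d=T[:3,:3]@[p[0],p[1],1];o=T[:3,3]
    return o+d*(z-o[2])/d[2]
def cloud(c):
    "HxWx3 world points"
    h,w=c["z_map"].shape
    g=np.stack(np.meshgrid(np.arange(w),np.arange(h)),-1).reshape(-1,1,2).astype(float)
    p=cv2.undistortPoints(g,c["intrinsics"],np.array(c["D"],float))[:,0]
    z=c["z_map"].reshape(-1,1);T=np.array(c["cam_to_world"])
    P=np.hstack([p*z,z])@T[:3,:3].T+T[:3,3]
    P[z[:,0]==0]=np.nan
    return P.reshape(h,w,3)
def save(n,im): cv2.imwrite("pics/"+n,cv2.cvtColor(im,cv2.COLOR_RGB2BGR))
def to_tool(target):
    "cm shift in tool axes from present measured pose"
    s=manip.sense();r=R.from_quat(s["eef_rot"])
    return (r.inv().apply(np.array(target)-s["tool_pos"])*100).round(2)
E
python3 - <<'E'
from h import *
s=manip.sense();print(s["time"],s["tool_pos"],s["eef_rot"],s["finger_gap"],R.from_quat(s["eef_rot"]).as_matrix().round(3))
c=camera("top");save("top0.png",c["image"])
T=np.array(c["cam_to_world"]);print(T.round(3))
P=cloud(c)
for n in "spindle dish cap flange bearing brass_spacer clamp white_spacer amber_vial green_vial".split():
    for d in spotter.recognise(n,"top")[:3]:
        e=d["extent"];u=((e[0]+e[2])/2,(e[1]+e[3])/2)
        i,j=int(u[1]),int(u[0])
        z=np.nanmax(P[max(0,i-15):i+15,max(0,j-15):j+15,2])
        print(n,round(d["score"],2),np.round(e),"ztop",z.round(3),at_z(c,u,z).round(3))
E
```

```text
0.0 [0.19817746 0.59236607 0.20486543] [ 8.11557684e-01  5.84272022e-01 -4.47217524e-04  3.59778597e-04] 0.09391432962522565 [[ 0.317  0.948 -0.   ]
 [ 0.948 -0.317 -0.001]
 [-0.001  0.    -1.   ]]
[[ 0.021 -0.982  0.186  0.365]
 [-1.    -0.023 -0.01   0.005]
 [ 0.014 -0.185 -0.983  0.836]
 [ 0.     0.     0.     1.   ]]
spindle 0.77 [356. 153. 400. 194.] ztop 0.077 [ 0.571 -0.096  0.077]
spindle 0.32 [319. 223. 352. 256.] ztop 0.016 [ 0.451 -0.02   0.016]
dish 0.61 [231. 138. 278. 183.] ztop 0.016 [0.609 0.149 0.016]
cap 0.74 [374. 156. 392. 176.] ztop 0.077 [ 0.586 -0.107  0.077]
cap 0.37 [458. 229. 478. 248.] ztop 0.018 [ 0.457 -0.287  0.018]
flange 0.83 [328. 272. 356. 306.] ztop 0.017 [ 0.354 -0.034  0.017]
flange 0.61 [376. 237. 405. 270.] ztop 0.016 [ 0.425 -0.129  0.016]
flange 0.57 [320. 222. 351. 254.] ztop 0.016 [ 0.453 -0.02   0.016]
bearing 0.64 [454. 149. 478. 176.] ztop 0.018 [ 0.616 -0.29   0.018]
brass_spacer 0.72 [417. 195. 435. 209.] ztop 0.048 [ 0.524 -0.195  0.048]
brass_spacer 0.68 [169. 153. 194. 173.] ztop 0.017 [0.601 0.299 0.017]
clamp 0.74 [182. 231. 205. 254.] ztop 0.015 [0.437 0.262 0.015]
white_spacer 0.82 [456. 232. 477. 250.] ztop 0.018 [ 0.452 -0.284  0.018]
amber_vial 0.72 [217. 193. 233. 208.] ztop 0.049 [0.517 0.196 0.049]
green_vial 0.71 [416. 193. 437. 211.] ztop 0.048 [ 0.524 -0.196  0.048]
```

View pics/top0.png

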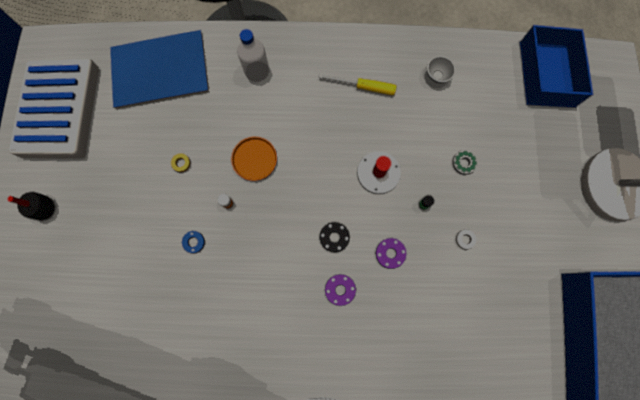

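The top view shows black flange at (335,237) and brass at (181,162). Bearing is at (464,162), clamp at (193,242) and white spacer at (466,240). Dish is at (254,159) and the capped spindle at (380,172). The purple flanges are decoys, and the vials are at (225,201) and (427,202). I'll square the tool to the world axes and head for the spindle.

Emit:
move_arm(
  offset=[
    [-26,29,0],
    [-26,29,0],
    [-26,29,0],
    [-26,29,0],
    [-26,29,0],
    [-26,29,0],
    [-26,29,0],
    [-26,29,0],
  ],
  twist=[
    [0,0,-0.323],
    [0,0,-0.323],
    [0,0,-0.323],
    [0,0,-0.323],
    [0,0,-0.323],
    [0,0,-0.323],
    [0,0,-0.323],
    [0,0,-0.323],
  ],
  grip=[9.4,9.4,9.4,9.4,9.4,9.4,9.4,9.4],
)

```text
time: 1.35
tool_pos: [0.3918, 0.2516, 0.2058]
eef_rot: [0.708, 0.707, 0.0, 0.0]
ft_force: [0.2, 1.2, -0.0]
finger_gap: 0.0935
```

```bash
python3 - <<'E'
from h import *
c=camera("wrist");save("w1.png",c["image"])
T=np.array(c["cam_to_world"]);print(T.round(3))
for n in "dish brass_spacer clamp amber_vial".split():
    for d in spotter.recognise(n,"wrist")[:2]:
        e=d["extent"];print(n,round(d["score"],2),np.round(e))
print(manip.sense()["joint_pos"])
E
```

```text
[[ 0.002  0.972  0.236  0.324]
 [ 1.    -0.001 -0.001  0.252]
 [-0.     0.236 -0.972  0.386]
 [ 0.     0.     0.     1.   ]]
dish 0.58 [224. 310. 286. 355.]
brass_spacer 0.58 [342. 312. 367. 333.]
clamp 0.78 [313. 202. 345. 235.]
amber_vial 0.63 [107. 209. 158. 252.]
amber_vial 0.6 [273. 261. 295. 283.]
[-0.7660621   0.12980686  0.13304453  1.99759028 -0.02043198  1.01519209
  0.94788421]
```

View pics/w1.png

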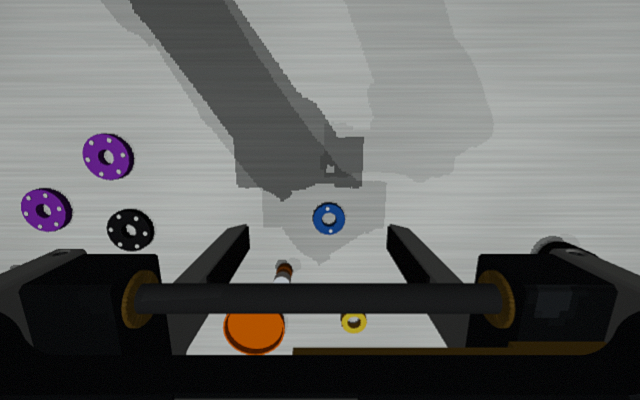

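```bash
cat >> h.py <<'E'
def find(c,P,xy,h,r,z0=0.0):
    "centre of a round top at height h near xy from the depth cloud: circle-extent midpoint and centroid"
    d=np.hypot(P[...,0]-xy[0],P[...,1]-xy[1])
    tab=np.nanmedian(P[...,2][(d>r+.012)&(d<r+.03)])
    for _ in range(3):
        d=np.hypot(P[...,0]-xy[0],P[...,1]-xy[1])
        Q=P[(d<r+.006)&(abs(P[...,2]-h-(tab-z0))<.004)]
        if len(Q)<10: return None
        lo,hi=np.percentile(Q[:,:2],[2,98],axis=0)
        xy=(lo+hi)/2
    return xy.round(4),Q.mean(0).round(4),(hi-lo).round(3),len(Q),round(float(tab),4)
E
python3 - <<'E'
from h import *
A=dict(cap=((.575,-.10),.074,.015,.010),flange=((.453,-.02),.012,.031,0),bearing=((.616,-.29),.014,.026,0),brass=((.601,.299),.014,.02,0),clamp=((.437,.262),.012,.023,0),dish=((.609,.149),.014,.048,0),white=((.452,-.284),.014,.02,0),amber=((.517,.196),.045,.01,0))
for cam in("top","wrist"):
    c=camera(cam);P=cloud(c)
    for n,(xy,h,r,z0) in A.items(): print(cam,n,find(c,P,xy,h,r,z0))
E
```

```text
top cap (array([ 0.5923, -0.1074]), array([ 0.5918, -0.1073,  0.0724]), array([0.029, 0.027]), 111, 0.0057)
top flange (array([ 0.4575, -0.0177]), array([ 0.4573, -0.0181,  0.0117]), array([0.055, 0.056]), 663, -0.0002)
top bearing (array([ 0.6197, -0.2896]), array([ 0.6196, -0.2892,  0.0139]), array([0.047, 0.047]), 402, -0.0002)
top brass (array([0.6036, 0.305 ]), array([0.6036, 0.3052, 0.0134]), array([0.037, 0.037]), 226, -0.0004)
top clamp None
top dish (array([0.6148, 0.1509]), array([0.621 , 0.1537, 0.0129]), array([0.093, 0.092]), 219, -0.0003)
top white (array([ 0.457, -0.284]), array([ 0.457 , -0.2838,  0.0135]), array([0.036, 0.037]), 236, -0.0004)
top amber (array([0.5215, 0.2006]), array([0.5215, 0.2005, 0.0449]), array([0.02 , 0.019]), 101, -0.0002)
wrist cap None
wrist flange (array([ 0.4554, -0.0163]), array([ 0.455 , -0.0159,  0.0127]), array([0.055, 0.056]), 1316, 0.0008)
wrist bearing None
wrist brass (array([0.6038, 0.3058]), array([0.6033, 0.306 , 0.0145]), array([0.034, 0.036]), 351, 0.0008)
wrist clamp (array([0.4384, 0.2662]), array([0.4382, 0.2666, 0.0125]), array([0.041, 0.041]), 650, 0.0007)
wrist dish (array([0.6239, 0.1522]), array([0.6334, 0.1483, 0.0139]), array([0.072, 0.093]), 343, 0.0009)
wrist white None
wrist amber (array([0.5124, 0.2022]), array([0.5125, 0.2021, 0.045 ]), array([0.007, 0.019]), 77, 0.0008)
  return np.nanmean(a, axis, out=out, keepdims=keepdims)
```

Emit:
move_arm(
  offset=[
    [-35.9,20,4],
    [-35.9,20,4],
    [-35.9,20,4],
    [-35.9,20,4],
    [-35.9,20,4],
    [-35.9,20,4],
    [-35.9,20,4],
    [-35.9,20,4],
  ],
  twist=[
    [0,0,0],
    [0,0,0],
    [0,0,0],
    [0,0,0],
    [0,0,0],
    [0,0,0],
    [0,0,0],
    [0,0,0],
  ],
  grip=[8,8,8,8,8,8,8,8],
)

```text
time: 2.5
tool_pos: [0.5857, -0.094, 0.1664]
eef_rot: [0.706, 0.708, 0.0, -0.0]
ft_force: [1.6, 0.9, -0.2]
finger_gap: 0.0798
```

Emit:
move_arm(
  offset=[
    [0,0,0],
    [0,0,0],
  ],
  twist=[
    [0,0,0],
    [0,0,0],
  ],
  grip=[7,7],
)

```text
time: 2.7
tool_pos: [0.5847, -0.0934, 0.166]
eef_rot: [0.707, 0.707, -0.0, -0.0]
ft_force: [-0.3, 0.3, -1.2]
finger_gap: 0.0708
```

Emit:
move_arm(
  offset=[
    [-1.35,0.75,0],
    [-1.35,0.75,4],
    [-1.35,0.75,8],
    [-1.35,0.75,11],
    [-1.35,0.75,13.1],
    [-1.35,0.75,13.1],
  ],
  twist=[
    [0,0,0],
    [0,0,0],
    [0,0,0],
    [0,0,0],
    [0,0,0],
    [0,0,0],
  ],
  grip=[7,7,7,7,7,7],
)

```text
time: 3.3
tool_pos: [0.5908, -0.1057, 0.0335]
eef_rot: [0.706, 0.708, -0.001, -0.002]
ft_force: [-0.5, -0.8, -0.0]
finger_gap: 0.0702
```

Emit:
move_arm(
  offset=[
    [0,0,0],
    [0,0,0],
    [0,0,0],
    [0,0,0],
    [0,0,0],
    [0,0,0],
  ],
  twist=[
    [0,0,0],
    [0,0,0],
    [0,0,0],
    [0,0,0],
    [0,0,0],
    [0,0,0],
  ],
  grip=[2,2,2,2,2,2],
)

```text
time: 3.9
tool_pos: [0.5924, -0.1071, 0.0361]
eef_rot: [0.707, 0.707, 0.0, 0.0]
ft_force: [-0.7, 0.3, 3.8]
finger_gap: 0.0302
```

Emit:
move_arm(
  offset=[
    [0,0,-0.5],
    [0,0,-1.5],
    [0,0,-3],
    [0,0,-5],
    [0,0,-7],
    [0,0,-8.5],
    [0,0,-8.5],
  ],
  twist=[
    [0,0,0],
    [0,0,0],
    [0,0,0],
    [0,0,0],
    [0,0,0],
    [0,0,0],
    [0,0,0],
  ],
  grip=[2,2,2,2,2,2,2],
)

```text
time: 4.6
tool_pos: [0.5933, -0.1073, 0.1234]
eef_rot: [0.707, 0.707, 0.001, 0.001]
ft_force: [0.3, 0.1, -1.2]
finger_gap: 0.0301
```

Emit:
move_arm(
  offset=[
    [4,0.3,0],
    [8,0.6,0],
    [12,1,0],
    [16,1.5,0],
    [20,2,0],
    [23,2.3,0],
    [25.8,2.4,0],
    [25.8,2.4,0],
  ],
  twist=[
    [0,0,0],
    [0,0,0],
    [0,0,0],
    [0,0,0],
    [0,0,0],
    [0,0,0],
    [0,0,0],
    [0,0,0],
  ],
  grip=[2,2,2,2,2,2,2,2],
)

```text
time: 5.4
tool_pos: [0.6153, 0.1557, 0.1198]
eef_rot: [0.705, 0.709, 0.0, -0.001]
ft_force: [-0.4, 0.4, -0.2]
finger_gap: 0.0298
```

```bash
python3 - <<'E'
from h import *
s=manip.sense();print(s["time"],s["tool_pos"],s["finger_gap"],s["ft_force"])
c=camera("scene");save("s1.png",c["image"])
c=camera("top");P=cloud(c)
print("plate",find(c,P,(.587,-.105),.010,.045,0)); print("post",find(c,P,(.590,-.107),.062,.006,.01));
for i in range(1): 
    d=np.hypot(P[...,0]-.59,P[...,1]+.107);print(P[(d<.03)&(P[...,2]>.03)].round(4)[:25])
E
```

```text
5.4 [0.61527915 0.15565658 0.11984118] 0.029781634827112616 [-0.37761417  0.44326708 -0.19953974]
plate (array([ 0.593 , -0.1074]), array([ 0.5925, -0.1075,  0.0097]), array([0.079, 0.081]), 1337, -0.0003)
post (array([ 0.5915, -0.1071]), array([ 0.591 , -0.107 ,  0.0616]), array([0.007, 0.008]), 17, 0.0097)
[[ 0.5948 -0.1051  0.0605]
 [ 0.5943 -0.1068  0.0622]
 [ 0.5929 -0.108   0.0671]
 [ 0.5951 -0.111   0.0599]
 [ 0.594  -0.1037  0.0561]
 [ 0.592  -0.1047  0.063 ]
 [ 0.5913 -0.1063  0.0656]
 [ 0.5919 -0.1085  0.0638]
 [ 0.5921 -0.1105  0.0634]
 [ 0.5927 -0.1021  0.0533]
 [ 0.5914 -0.1034  0.0582]
 [ 0.5902 -0.1048  0.0625]
 [ 0.5894 -0.1063  0.0654]
 [ 0.5901 -0.1086  0.0632]
 [ 0.5903 -0.1106  0.0625]
 [ 0.5921 -0.1135  0.0565]
 [ 0.5909 -0.1022  0.0525]
 [ 0.5891 -0.1033  0.0592]
 [ 0.5889 -0.1051  0.0598]
 [ 0.5893 -0.1073  0.0586]
 [ 0.5888 -0.1089  0.0608]
 [ 0.5901 -0.1115  0.0565]
 [ 0.5938 -0.1026  0.0353]
 [ 0.5899 -0.1027  0.049 ]
 [ 0.5884 -0.1039  0.0543]]
```

View pics/s1.png

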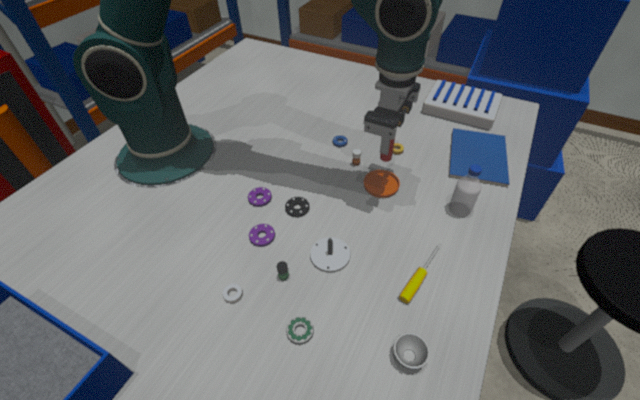

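Emit:
move_arm(
  offset=[
    [0,0,2],
    [0,0,4],
    [0,0,6],
    [0,0,7.5],
    [0,0,8.3],
    [0,0,8.7],
    [0,0,8.7],
    [0,0,8.7],
  ],
  twist=[
    [0,0,0],
    [0,0,0],
    [0,0,0],
    [0,0,0],
    [0,0,0],
    [0,0,0],
    [0,0,0],
    [0,0,0],
  ],
  grip=[2,2,2,2,2,2,2,2],
)

```text
time: 6.3
tool_pos: [0.6165, 0.1509, 0.0344]
eef_rot: [0.707, 0.707, 0.0, 0.0]
ft_force: [0.7, 0.1, 0.3]
finger_gap: 0.03
```

Emit:
move_arm(
  offset=[
    [0,0,0.2],
    [0,0,0.3],
    [0,0,0.4],
    [0,0,0.43],
    [0,0,0.43],
  ],
  twist=[
    [0,0,0],
    [0,0,0],
    [0,0,0],
    [0,0,0],
    [0,0,0],
  ],
  grip=[2,2,2,2,2],
)

```text
time: 6.8
tool_pos: [0.6163, 0.151, 0.0301]
eef_rot: [0.707, 0.707, 0.0, 0.0]
ft_force: [-3.4, -0.8, 9.1]
finger_gap: 0.0303
```

Emit:
move_arm(
  offset=[
    [0,0,0],
    [0,0,0],
    [0,0,0],
    [0,0,-2],
    [0,0,-6],
    [0,0,-9.5],
  ],
  twist=[
    [0,0,0],
    [0,0,0],
    [0,0,0],
    [0,0,0],
    [0,0,0],
    [0,0,0],
  ],
  grip=[4,5,5.5,6,6,6],
)

```text
time: 7.4
tool_pos: [0.6159, 0.1507, 0.1256]
eef_rot: [0.707, 0.707, -0.0, -0.0]
ft_force: [1.0, 0.4, -0.3]
finger_gap: 0.0601
```

Emit:
move_arm(
  offset=[
    [-4,-4,0],
    [-8,-8,0],
    [-12,-12,0],
    [-15,-15,0],
    [-16.8,-16,0],
    [-16.8,-16,0],
    [-16.8,-16,0],
  ],
  twist=[
    [0,0,0],
    [0,0,0],
    [0,0,0],
    [0,0,0],
    [0,0,0],
    [0,0,0],
    [0,0,0],
  ],
  grip=[8.2,8.2,8.2,8.2,8.2,8.2,8.2],
)

```text
time: 8.1
tool_pos: [0.4563, -0.0173, 0.1248]
eef_rot: [0.707, 0.707, 0.0, 0.0]
ft_force: [0.3, -0.1, 0.0]
finger_gap: 0.082
```

```bash
python3 - <<'E'
from h import *
s=manip.sense();print(s["time"],s["tool_pos"],s["finger_gap"],s["ft_force"])
c=camera("wrist");save("w2.png",c["image"]);P=cloud(c)
print("fl",find(c,P,(.456,-.017),.012,.031))
print("cl",find(c,P,(.438,.266),.012,.023))
c=camera("top");P=cloud(c)
print("cap",find(c,P,(.616,.151),.068,.015,.004))
print("cl",find(c,P,(.438,.266),.012,.023))
E
```

```text
8.1 [ 0.4562838  -0.01726648  0.12476418] 0.08203825800810809 [ 0.25468293 -0.05493129  0.01547561]
fl (array([ 0.4327, -0.0169]), array([ 0.4327, -0.0168,  0.258 ]), array([0.002, 0.071]), 7173, 0.2443)
cl (array([0.4389, 0.2653]), array([0.4387, 0.2646, 0.0121]), array([0.042, 0.042]), 1288, 0.0005)
cap (array([0.6167, 0.1507]), array([0.6166, 0.1506, 0.0676]), array([0.028, 0.029]), 193, 0.0038)
cl (array([0.4397, 0.2655]), array([0.4394, 0.2655, 0.0113]), array([0.042, 0.041]), 330, -0.0005)
```

View pics/w2.png

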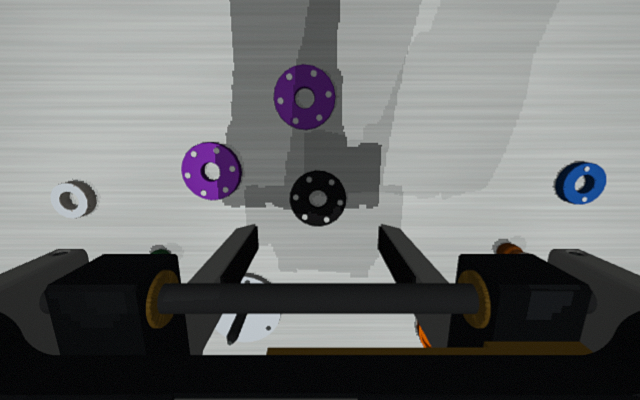

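Cap now stands upright in the dish (top at 0.068, as it should be). The picture shows the black flange at (318,198), centred between the fingers.

Emit:
move_arm(
  offset=[
    [0,0.1,3],
    [0,0.1,6.5],
    [0,0.1,9.5],
    [0,0.1,11.2],
    [0,0.1,11.9],
    [0,0.1,12.1],
    [0,0.1,12.1],
  ],
  twist=[
    [0,0,0],
    [0,0,0],
    [0,0,0],
    [0,0,0],
    [0,0,0],
    [0,0,0],
    [0,0,0],
  ],
  grip=[8.2,8.2,8.2,8.2,8.2,8.2,8.2],
)

```text
time: 8.9
tool_pos: [0.4576, -0.0169, 0.0038]
eef_rot: [0.707, 0.707, 0.0, 0.0]
ft_force: [-0.4, -0.5, 0.4]
finger_gap: 0.0818
```

Emit:
move_arm(
  offset=[
    [0,0,0],
    [0,0,0],
    [0,0,0],
    [0,0,0],
    [0,0,0],
  ],
  twist=[
    [0,0,0],
    [0,0,0],
    [0,0,0],
    [0,0,0],
    [0,0,0],
  ],
  grip=[5,5,5,5,5],
)

```text
time: 9.4
tool_pos: [0.4575, -0.017, 0.0039]
eef_rot: [0.707, 0.707, 0.0, 0.0]
ft_force: [-1.5, 0.6, 7.7]
finger_gap: 0.0606
```

Emit:
move_arm(
  offset=[
    [0,0,-0.5],
    [0,0,-1.5],
    [0,0,-3.5],
    [0,0,-6.5],
    [0,0,-9.5],
    [0,0,-10],
    [0,0,-10],
  ],
  twist=[
    [0,0,0],
    [0,0,0],
    [0,0,0],
    [0,0,0],
    [0,0,0],
    [0,0,0],
    [0,0,0],
  ],
  grip=[5,5,5,5,5,5,5],
)

```text
time: 10.1
tool_pos: [0.4576, -0.017, 0.1045]
eef_rot: [0.707, 0.707, 0.001, 0.001]
ft_force: [0.2, 1.1, -1.4]
finger_gap: 0.0605
```

Emit:
move_arm(
  offset=[
    [-2,3,0],
    [-4,6.5,0],
    [-6,9.5,0],
    [-8,12,0],
    [-9,13.4,0],
    [-9,13.4,0],
    [-9,13.4,0],
  ],
  twist=[
    [0,0,0],
    [0,0,0],
    [0,0,0],
    [0,0,0],
    [0,0,0],
    [0,0,0],
    [0,0,0],
  ],
  grip=[5,5,5,5,5,5,5],
)

```text
time: 10.8
tool_pos: [0.5902, -0.107, 0.1021]
eef_rot: [0.707, 0.707, -0.001, -0.001]
ft_force: [0.2, 0.1, -1.2]
finger_gap: 0.0601
```

```bash
python3 - <<'E'
from h import *
c=camera("wrist");save("w3.png",c["image"])
E
```

```text
(no output)
```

View pics/w3.png

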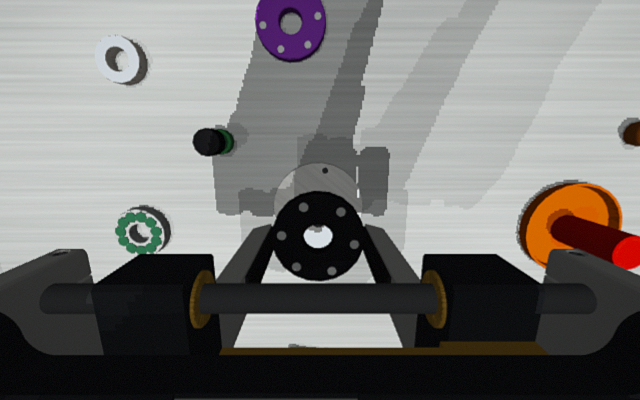

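```bash
python3 - <<'E'
from h import *
c=camera("wrist");P=cloud(c);s=manip.sense();print(s["tool_pos"],s["finger_gap"],s["eef_rot"])
im=c["image"]; m=np.zeros(im.shape[:2],bool); m[185:282,272:365]=1
Q=P[m&(P[...,2]>.085)&(P[...,2]<.125)]
print(np.percentile(Q,[1,5,50,95,99],axis=0).round(4))
# hole centre in image
mm=(im.min(2)>150)&m; mm[:220]=0; ys,xs=np.nonzero(mm);print(xs.min(),xs.max(),ys.min(),ys.max())
# plane fit
A=np.c_[Q[:,:2]-Q[:,:2].mean(0),np.ones(len(Q))];print(np.linalg.lstsq(A,Q[:,2],rcond=None)[0])
h=at_z(c,((xs.min()+xs.max())/2,(ys.min()+ys.max())/2),np.median(Q[:,2]));print(h)
E
```

```text
[ 0.59025468 -0.10641182  0.10280931] 0.06035254074629373 [ 7.06864237e-01  7.07348942e-01 -3.13229230e-04 -5.71565445e-04]
[[ 0.5584 -0.1351  0.1027]
 [ 0.5615 -0.1314  0.1083]
 [ 0.5864 -0.1062  0.111 ]
 [ 0.6125 -0.0814  0.112 ]
 [ 0.6166 -0.0772  0.1125]]
272 364 220 281
[0.01031222 0.00040793 0.11065921]
[ 0.5962183  -0.10622829  0.11095293]
```

Emit:
move_arm(
  offset=[
    [0,0.15,0],
    [0,0.15,1.5],
    [0,0.15,3],
    [0,0.15,4.5],
    [0,0.15,6],
    [0,0.15,7.5],
    [0,0.15,8.3],
    [0,0.15,8.3],
  ],
  twist=[
    [0,0,0],
    [0,0,0],
    [0,0,0],
    [0,0,0],
    [0,0,0],
    [0,0,0],
    [0,0,0],
    [0,0,0],
  ],
  grip=[5,5,5,5,5,5,5,5],
)

```text
time: 11.7
tool_pos: [0.5919, -0.1071, 0.019]
eef_rot: [0.707, 0.707, -0.001, -0.001]
ft_force: [-0.0, 0.5, -0.8]
finger_gap: 0.0603
```

Emit:
move_arm(
  offset=[
    [0,0,0.2],
    [0,0,0.35],
    [0,0,0.45],
    [0,0,0.5],
    [0,0,0.5],
  ],
  twist=[
    [0,0,0],
    [0,0,0],
    [0,0,0],
    [0,0,0],
    [0,0,0],
  ],
  grip=[5,5,5,5,5],
)

```text
time: 12.2
tool_pos: [0.5927, -0.1071, 0.0156]
eef_rot: [0.707, 0.707, 0.0, 0.0]
ft_force: [0.5, -0.8, -0.9]
finger_gap: 0.0606
```

Emit:
move_arm(
  offset=[
    [0,0,0.1],
    [0,0,0.15],
    [0,0,0.15],
  ],
  twist=[
    [0,0,0],
    [0,0,0],
    [0,0,0],
  ],
  grip=[5,5,5],
)

```text
time: 12.5
tool_pos: [0.5927, -0.1071, 0.014]
eef_rot: [0.707, 0.707, 0.0, 0.0]
ft_force: [-0.6, 0.0, 0.8]
finger_gap: 0.0604
```

Emit:
move_arm(
  offset=[
    [0,0,0.08],
    [0,0,0.08],
    [0,0,0.08],
    [0,0,0.08],
    [0,0,0.08],
  ],
  twist=[
    [0,0,0],
    [0,0,0],
    [0,0,0],
    [0,0,0],
    [0,0,0],
  ],
  grip=[5,5,6.5,7.5,7.5],
)

```text
time: 13.0
tool_pos: [0.5926, -0.1071, 0.013]
eef_rot: [0.707, 0.707, -0.0, 0.0]
ft_force: [0.6, 1.1, -0.2]
finger_gap: 0.0742
```

Emit:
move_arm(
  offset=[
    [0,0,-2],
    [0,0,-6],
    [0,0,-10],
    [0,0,-10],
  ],
  twist=[
    [0,0,0],
    [0,0,0],
    [0,0,0],
    [0,0,0],
  ],
  grip=[7.5,7.5,7.5,7.5],
)

```text
time: 13.4
tool_pos: [0.5951, -0.1077, 0.118]
eef_rot: [0.707, 0.707, 0.002, 0.003]
ft_force: [0.2, 0.3, 0.3]
finger_gap: 0.0755
```

Emit:
move_arm(
  offset=[
    [-4,0.6,0],
    [-8.5,1.2,0],
    [-13,1.8,0],
    [-16,2.4,0],
    [-18.2,2.8,0],
    [-18.2,2.8,0],
    [-18.2,2.8,0],
  ],
  twist=[
    [0,0,0],
    [0,0,0],
    [0,0,0],
    [0,0,0],
    [0,0,0],
    [0,0,0],
    [0,0,0],
  ],
  grip=[7.5,7.5,7.5,7.5,7.5,7.5,7.5],
)

```text
time: 14.1
tool_pos: [0.6203, -0.289, 0.1123]
eef_rot: [0.707, 0.707, -0.0, -0.0]
ft_force: [0.4, -0.2, -0.2]
finger_gap: 0.075
```

```bash
python3 - <<'E'
from h import *
s=manip.sense();print(s["time"],s["tool_pos"],s["finger_gap"],s["ft_force"])
c=camera("wrist");save("w4.png",c["image"]);P=cloud(c)
print("be",find(c,P,(.619,-.289),.014,.026))
c=camera("top");P=cloud(c)
print("fl",find(c,P,(.592,-.107),.022,.031,0.0))
E
```

```text
14.1 [ 0.6203173  -0.28895104  0.11230339] 0.0749578507247805 [ 0.41680995 -0.17887679 -0.24759601]
be (array([ 0.5969, -0.289 ]), array([ 0.5969, -0.2889,  0.2454]), array([0.002, 0.061]), 5799, 0.2296)
fl (array([ 0.5914, -0.1076]), array([ 0.5907, -0.1074,  0.0216]), array([0.054, 0.055]), 594, -0.0001)
```

View pics/w4.png

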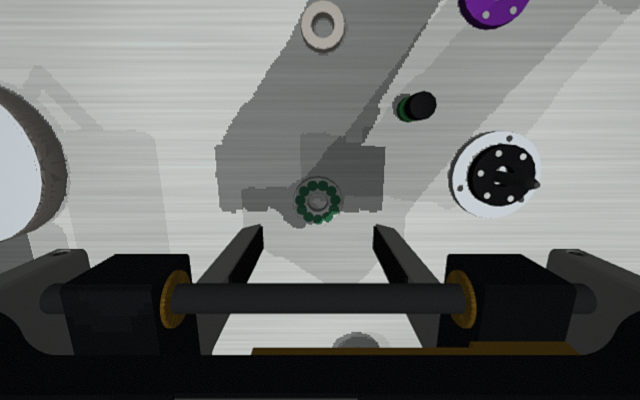

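Flange is seated on the plate (top at 0.0216), and the bearing sits between the fingers at (318,201).

Emit:
move_arm(
  offset=[
    [0,0,3],
    [0,0,6],
    [0,0,8.5],
    [0,0,10],
    [0,0,10.6],
    [0,0,10.8],
    [0,0,10.8],
  ],
  twist=[
    [0,0,0],
    [0,0,0],
    [0,0,0],
    [0,0,0],
    [0,0,0],
    [0,0,0],
    [0,0,0],
  ],
  grip=[7.5,7.5,7.5,7.5,7.5,7.5,7.5],
)

```text
time: 14.9
tool_pos: [0.6212, -0.2892, 0.006]
eef_rot: [0.707, 0.707, 0.0, 0.001]
ft_force: [0.0, -0.1, 0.1]
finger_gap: 0.0754
```

Emit:
move_arm(
  offset=[
    [0,0,0],
    [0,0,0],
    [0,0,0],
    [0,0,0],
    [0,0,0],
  ],
  twist=[
    [0,0,0],
    [0,0,0],
    [0,0,0],
    [0,0,0],
    [0,0,0],
  ],
  grip=[4,4,4,4,4],
)

```text
time: 15.4
tool_pos: [0.6209, -0.2892, 0.0056]
eef_rot: [0.707, 0.707, 0.0, 0.0]
ft_force: [-1.1, 0.2, 5.5]
finger_gap: 0.0508
```

Emit:
move_arm(
  offset=[
    [0,0,-0.5],
    [0,0,-1.5],
    [0,0,-3.5],
    [0,0,-6.5],
    [0,0,-9.5],
    [0,0,-10],
    [0,0,-10],
  ],
  twist=[
    [0,0,0],
    [0,0,0],
    [0,0,0],
    [0,0,0],
    [0,0,0],
    [0,0,0],
    [0,0,0],
  ],
  grip=[4,4,4,4,4,4,4],
)

```text
time: 16.1
tool_pos: [0.6211, -0.2892, 0.1064]
eef_rot: [0.707, 0.707, 0.0, 0.001]
ft_force: [0.7, 0.8, -2.8]
finger_gap: 0.0509
```

Emit:
move_arm(
  offset=[
    [4,-0.6,0],
    [8,-1.2,0],
    [12,-1.8,0],
    [15.5,-2.4,0],
    [18.2,-2.8,0],
    [18.2,-2.8,0],
    [18.2,-2.8,0],
  ],
  twist=[
    [0,0,0],
    [0,0,0],
    [0,0,0],
    [0,0,0],
    [0,0,0],
    [0,0,0],
    [0,0,0],
  ],
  grip=[4,4,4,4,4,4,4],
)

```text
time: 16.8
tool_pos: [0.5922, -0.1067, 0.1043]
eef_rot: [0.707, 0.708, -0.001, -0.0]
ft_force: [1.4, 0.1, -1.7]
finger_gap: 0.0509
```

Emit:
move_arm(
  offset=[
    [0,0,0],
    [0,0,0],
  ],
  twist=[
    [0,0,0],
    [0,0,0],
  ],
  grip=[4,4],
)

```text
time: 17.0
tool_pos: [0.5924, -0.1083, 0.1048]
eef_rot: [0.708, 0.707, -0.0, -0.0]
ft_force: [0.5, -0.1, -0.7]
finger_gap: 0.051
```

```bash
python3 - <<'E'
from h import *
c=camera("wrist");P=cloud(c);s=manip.sense();print(s["tool_pos"],s["finger_gap"])
save("w5.png",c["image"])
m=np.zeros(P.shape[:2],bool); m[185:282,272:365]=1
Q=P[m&(P[...,2]>.085)&(P[...,2]<.125)]
print(np.percentile(Q,[1,5,50,95,99],axis=0).round(4))
E
```

```text
[ 0.59246872 -0.10821057  0.10487526] 0.05074549566658288
[[ 0.5654 -0.1352  0.1032]
 [ 0.5675 -0.1313  0.1075]
 [ 0.5881 -0.108   0.1139]
 [ 0.6102 -0.0851  0.1155]
 [ 0.6139 -0.0812  0.1222]]
```

View pics/w5.png

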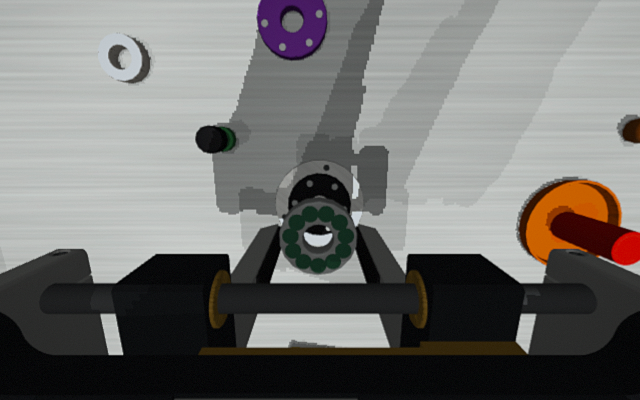

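Bearing is held flat and centred at (318,238). I'll lower it.

Emit:
move_arm(
  offset=[
    [0.1,0.05,1],
    [0.1,0.05,2.5],
    [0.1,0.05,4],
    [0.1,0.05,5.5],
    [0.1,0.05,6.7],
    [0.1,0.05,7.2],
    [0.1,0.05,7.3],
    [0.1,0.05,7.3],
  ],
  twist=[
    [0,0,0],
    [0,0,0],
    [0,0,0],
    [0,0,0],
    [0,0,0],
    [0,0,0],
    [0,0,0],
    [0,0,0],
  ],
  grip=[4,4,4,4,4,4,4,4],
)

```text
time: 17.85
tool_pos: [0.5933, -0.1063, 0.0323]
eef_rot: [0.707, 0.707, 0.0, 0.0]
ft_force: [-0.1, -0.8, -2.1]
finger_gap: 0.0508
```

Emit:
move_arm(
  offset=[
    [0,0,0.1],
    [0,0,0.2],
    [0,0,0.3],
    [0,0,0.3],
  ],
  twist=[
    [0,0,0],
    [0,0,0],
    [0,0,0],
    [0,0,0],
  ],
  grip=[4,4,4,4],
)

```text
time: 18.25
tool_pos: [0.5932, -0.1061, 0.0292]
eef_rot: [0.707, 0.707, 0.0, 0.0]
ft_force: [0.4, -0.3, -1.7]
finger_gap: 0.0507
```

Emit:
move_arm(
  offset=[
    [0,0,0.1],
    [0,0,0.15],
    [0,0,0.2],
    [0,0,0.2],
  ],
  twist=[
    [0,0,0],
    [0,0,0],
    [0,0,0],
    [0,0,0],
  ],
  grip=[4,4,4,4],
)

```text
time: 18.65
tool_pos: [0.5932, -0.1061, 0.0275]
eef_rot: [0.707, 0.707, 0.0, -0.0]
ft_force: [-3.0, 0.8, 7.3]
finger_gap: 0.0512
```

Emit:
move_arm(
  offset=[
    [0,0,0],
    [0,0,0],
    [0,0,0],
    [0,0,-2],
    [0,0,-6],
    [0,0,-10],
    [0,0,-10],
  ],
  twist=[
    [0,0,0],
    [0,0,0],
    [0,0,0],
    [0,0,0],
    [0,0,0],
    [0,0,0],
    [0,0,0],
  ],
  grip=[5.5,6.5,6.5,6.5,6.5,6.5,6.5],
)

```text
time: 19.35
tool_pos: [0.5956, -0.1067, 0.1321]
eef_rot: [0.707, 0.707, 0.002, 0.003]
ft_force: [0.1, 0.0, -0.1]
finger_gap: 0.0651
```

Emit:
move_arm(
  offset=[
    [4,0.1,0],
    [8.5,0.2,0],
    [13,0.3,0],
    [17.5,0.4,0],
    [22,0.5,0],
    [26.5,0.6,0],
    [30,0.7,0],
    [30,0.7,0],
  ],
  twist=[
    [0,0,0],
    [0,0,0],
    [0,0,0],
    [0,0,0],
    [0,0,0],
    [0,0,0],
    [0,0,0],
    [0,0,0],
  ],
  grip=[6.5,6.5,6.5,6.5,6.5,6.5,6.5,6.5],
)

```text
time: 20.15
tool_pos: [0.599, 0.1999, 0.1261]
eef_rot: [0.705, 0.71, 0.0, -0.001]
ft_force: [-0.9, -0.8, -0.7]
finger_gap: 0.0649
```

Emit:
move_arm(
  offset=[
    [4,0.1,0],
    [8,0.2,0],
    [11.1,0.3,0],
    [11.1,0.3,0],
    [11.1,0.3,0],
    [11.1,0.3,0],
  ],
  twist=[
    [0,0,0],
    [0,0,0],
    [0,0,0],
    [0,0,0],
    [0,0,0],
    [0,0,0],
  ],
  grip=[6.5,6.5,6.5,6.5,6.5,6.5],
)

```text
time: 20.75
tool_pos: [0.6033, 0.3032, 0.1268]
eef_rot: [0.708, 0.707, -0.0, 0.0]
ft_force: [0.0, 0.1, 0.7]
finger_gap: 0.0648
```

```bash
python3 - <<'E'
from h import *
s=manip.sense();print(s["time"],s["tool_pos"],s["finger_gap"],s["ft_force"])
c=camera("wrist");save("w6.png",c["image"])
c=camera("top");P=cloud(c)
print("be",find(c,P,(.592,-.107),.036,.026,0.01))
E
```

```text
20.75 [0.60334566 0.30317163 0.12683811] 0.06478113910267903 [0.02264175 0.0568972  0.6624984 ]
be (array([ 0.5839, -0.1075]), array([ 0.579 , -0.1038,  0.0254]), array([0.037, 0.055]), 65, 0.0009)
```

View pics/w6.png

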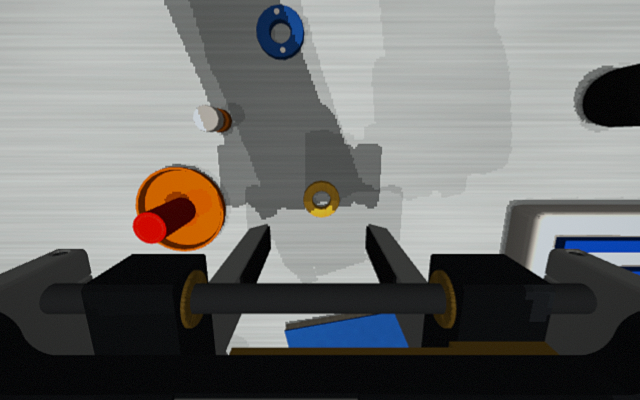

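Brass spacer is at (321,199) between the fingers, with the cap still upright in the dish. The bearing check used a wrong height reference, so I'll redo it.

Emit:
move_arm(
  offset=[
    [0.2,0,3],
    [0.2,0,6.5],
    [0.2,0,9.5],
    [0.2,0,11.2],
    [0.2,0,12],
    [0.2,0,12.2],
    [0.2,0,12.2],
  ],
  twist=[
    [0,0,0],
    [0,0,0],
    [0,0,0],
    [0,0,0],
    [0,0,0],
    [0,0,0],
    [0,0,0],
  ],
  grip=[6.5,6.5,6.5,6.5,6.5,6.5,6.5],
)

```text
time: 21.55
tool_pos: [0.6037, 0.307, 0.0061]
eef_rot: [0.707, 0.707, 0.001, 0.0]
ft_force: [-0.0, 0.6, 0.6]
finger_gap: 0.0651
```

Emit:
move_arm(
  offset=[
    [0,0,0],
    [0,0,0],
    [0,0,0],
    [0,0,0],
    [0,0,0],
  ],
  twist=[
    [0,0,0],
    [0,0,0],
    [0,0,0],
    [0,0,0],
    [0,0,0],
  ],
  grip=[3,3,3,3,3],
)

```text
time: 22.05
tool_pos: [0.6032, 0.307, 0.0055]
eef_rot: [0.707, 0.707, 0.0, 0.0]
ft_force: [-0.5, -0.7, 5.4]
finger_gap: 0.0383
```

```bash
python3 - <<'E'
from h import *
c=camera("top");P=cloud(c)
print("be",find(c,P,(.592,-.107),.036,.026,float(find(c,P,(.592,-.107),.036,.026)[4]) if find(c,P,(.592,-.107),.036,.026) else 0))
E
```

```text
be (array([ 0.5918, -0.1072]), array([ 0.5912, -0.1065,  0.0359]), array([0.045, 0.046]), 408, 0.0008)
```

Emit:
move_arm(
  offset=[
    [0,0,-0.5],
    [0,0,-1.5],
    [0,0,-3.5],
    [0,0,-6.5],
    [0,0,-9.5],
    [0,0,-11],
    [0,0,-11],
  ],
  twist=[
    [0,0,0],
    [0,0,0],
    [0,0,0],
    [0,0,0],
    [0,0,0],
    [0,0,0],
    [0,0,0],
  ],
  grip=[3,3,3,3,3,3,3],
)

```text
time: 22.8
tool_pos: [0.604, 0.3074, 0.1175]
eef_rot: [0.707, 0.707, 0.002, 0.0]
ft_force: [-0.5, -0.2, -1.4]
finger_gap: 0.0384
```

Emit:
move_arm(
  offset=[
    [-3,0,0],
    [-7,-0.2,0],
    [-11.5,-0.3,0],
    [-16,-0.4,0],
    [-20.5,-0.5,0],
    [-25,-0.6,0],
    [-29,-0.7,0],
    [-31,-0.8,0],
  ],
  twist=[
    [0,0,0],
    [0,0,0],
    [0,0,0],
    [0,0,0],
    [0,0,0],
    [0,0,0],
    [0,0,0],
    [0,0,0],
  ],
  grip=[3,3,3,3,3,3,3,3],
)

```text
time: 23.6
tool_pos: [0.594, -0.0073, 0.114]
eef_rot: [0.708, 0.706, -0.001, -0.0]
ft_force: [0.2, 0.4, -1.1]
finger_gap: 0.038
```

Emit:
move_arm(
  offset=[
    [-3.5,-0.1,0],
    [-7,-0.2,0],
    [-9.5,-0.3,0],
    [-10.4,-0.3,0],
    [-10.4,-0.3,0],
    [-10.4,-0.3,0],
    [-10.4,-0.3,0],
  ],
  twist=[
    [0,0,0],
    [0,0,0],
    [0,0,0],
    [0,0,0],
    [0,0,0],
    [0,0,0],
    [0,0,0],
  ],
  grip=[3,3,3,3,3,3,3],
)

```text
time: 24.3
tool_pos: [0.5922, -0.1054, 0.1148]
eef_rot: [0.706, 0.708, 0.0, -0.0]
ft_force: [0.2, 0.2, -0.7]
finger_gap: 0.0384
```

```bash
python3 - <<'E'
from h import *
c=camera("wrist");P=cloud(c);s=manip.sense();print(s["tool_pos"],s["finger_gap"])
save("w7.png",c["image"])
m=np.zeros(P.shape[:2],bool); m[185:282,272:365]=1
Q=P[m&(P[...,2]>.105)&(P[...,2]<.135)]
print(np.percentile(Q,[1,5,50,95,99],axis=0).round(4))
E
```

```text
[ 0.59225392 -0.10559365  0.11491554] 0.0386058232572037
[[ 0.573  -0.1319  0.1124]
 [ 0.5741 -0.1251  0.1154]
 [ 0.5879 -0.1051  0.1236]
 [ 0.6074 -0.0855  0.1298]
 [ 0.6101 -0.0783  0.1338]]
```

View pics/w7.png

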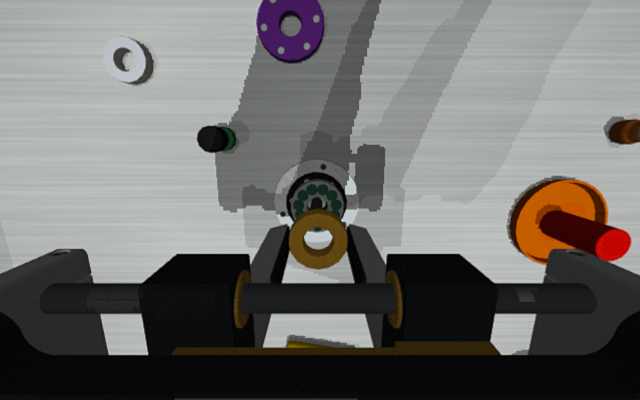

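Brass spacer is held flat at (318,238). I'll lower it.

Emit:
move_arm(
  offset=[
    [-0.15,0,0.5],
    [-0.15,0,1.5],
    [-0.15,0,3],
    [-0.15,0,4.5],
    [-0.15,0,6],
    [-0.15,0,6.8],
    [-0.15,0,7],
    [-0.15,0,7],
  ],
  twist=[
    [0,0,0],
    [0,0,0],
    [0,0,0],
    [0,0,0],
    [0,0,0],
    [0,0,0],
    [0,0,0],
    [0,0,0],
  ],
  grip=[3,3,3,3,3,3,3,3],
)

```text
time: 25.15
tool_pos: [0.5921, -0.1087, 0.0449]
eef_rot: [0.707, 0.707, -0.0, -0.0]
ft_force: [0.7, -0.3, -0.5]
finger_gap: 0.0386
```

Emit:
move_arm(
  offset=[
    [0,0,0.1],
    [0,0,0.2],
    [0,0,0.2],
    [0,0,0.2],
  ],
  twist=[
    [0,0,0],
    [0,0,0],
    [0,0,0],
    [0,0,0],
  ],
  grip=[3,3,3,3],
)

```text
time: 25.55
tool_pos: [0.5923, -0.1086, 0.0434]
eef_rot: [0.707, 0.707, 0.0, 0.0]
ft_force: [0.9, -0.1, -0.3]
finger_gap: 0.0383
```

Emit:
move_arm(
  offset=[
    [0.1,0,0.1],
    [0.1,0,0.15],
    [0.1,0,0.2],
    [0.1,0,0.2],
  ],
  twist=[
    [0,0,0],
    [0,0,0],
    [0,0,0],
    [0,0,0],
  ],
  grip=[3,3,3,3],
)

```text
time: 25.95
tool_pos: [0.5922, -0.1075, 0.0415]
eef_rot: [0.707, 0.707, 0.0, -0.0]
ft_force: [-2.3, 1.1, 6.8]
finger_gap: 0.0384
```

Emit:
move_arm(
  offset=[
    [0,0,0],
    [0,0,0],
    [0,0,0],
    [0,0,-2],
    [0,0,-6],
    [0,0,-9],
    [0,0,-9],
  ],
  twist=[
    [0,0,0],
    [0,0,0],
    [0,0,0],
    [0,0,0],
    [0,0,0],
    [0,0,0],
    [0,0,0],
  ],
  grip=[4.5,5.5,5.5,5.5,5.5,6,6.5],
)

```text
time: 26.65
tool_pos: [0.5941, -0.1081, 0.1351]
eef_rot: [0.707, 0.707, 0.002, 0.002]
ft_force: [0.3, -0.7, -1.0]
finger_gap: 0.0638
```

Emit:
move_arm(
  offset=[
    [4,-1.6,0],
    [8,-3.2,0],
    [12,-4.8,0],
    [16,-6.4,0],
    [20,-8,0],
    [24,-9.6,0],
    [28,-11.2,0],
    [28,-11.2,0],
  ],
  twist=[
    [0,0,0],
    [0,0,0],
    [0,0,0],
    [0,0,0],
    [0,0,0],
    [0,0,0],
    [0,0,0],
    [0,0,0],
  ],
  grip=[7,7,7,7,7,7,7,7],
)

```text
time: 27.45
tool_pos: [0.4777, 0.1776, 0.1305]
eef_rot: [0.705, 0.71, -0.0, -0.001]
ft_force: [-0.0, -0.0, 0.4]
finger_gap: 0.0704
```

Emit:
move_arm(
  offset=[
    [4,-1.6,0],
    [8,-3.4,0],
    [9.35,-4.1,0],
    [9.35,-4.1,0],
    [9.35,-4.1,0],
    [9.35,-4.1,0],
  ],
  twist=[
    [0,0,0],
    [0,0,0],
    [0,0,0],
    [0,0,0],
    [0,0,0],
    [0,0,0],
  ],
  grip=[7,7,7,7,7,7],
)

```text
time: 28.05
tool_pos: [0.4396, 0.2646, 0.1309]
eef_rot: [0.708, 0.707, -0.0, 0.0]
ft_force: [0.4, 0.1, -0.2]
finger_gap: 0.0698
```

```bash
python3 - <<'E'
from h import *
s=manip.sense();print(s["time"],s["tool_pos"],s["finger_gap"],s["ft_force"])
c=camera("wrist");save("w8.png",c["image"])
c=camera("top");P=cloud(c)
t=find(c,P,(.592,-.107),.05,.02)
print("br",t, t and find(c,P,(.592,-.107),.05,.02,float(t[4])))
d=np.hypot(P[...,0]-.592,P[...,1]+.107);Q=P[(d>.010)&(d<.018)];print(np.percentile(Q[:,2],[5,50,95]))
E
```

```text
28.05 [0.43961085 0.26460374 0.13093034] 0.06980279310230109 [ 0.40677823  0.09883919 -0.20335325]
br (array([ 0.5914, -0.1081]), array([ 0.5907, -0.1075,  0.058 ]), array([0.008, 0.01 ]), 15, 0.0086) (array([ 0.5931, -0.1085]), array([ 0.5927, -0.1084,  0.0495]), array([0.035, 0.036]), 227, 0.0086)
[0.03633437 0.04890457 0.05168788]
```

View pics/w8.png

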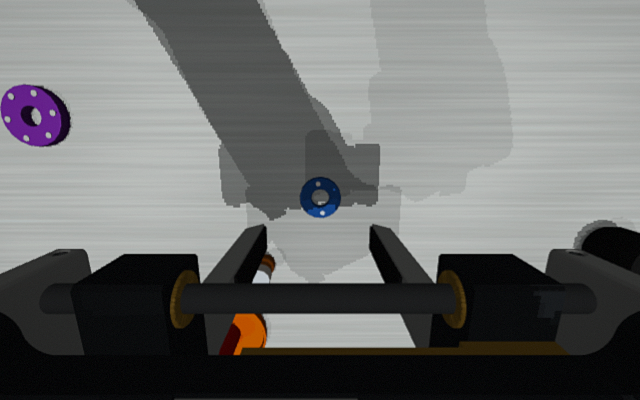

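Brass seated (top at 0.0495). The clamp is at (320,197) between the fingers.

Emit:
move_arm(
  offset=[
    [0.1,0,3],
    [0.1,0,6.5],
    [0.1,0,9.5],
    [0.1,0,11.6],
    [0.1,0,12.5],
    [0.1,0,12.7],
    [0.1,0,12.7],
  ],
  twist=[
    [0,0,0],
    [0,0,0],
    [0,0,0],
    [0,0,0],
    [0,0,0],
    [0,0,0],
    [0,0,0],
  ],
  grip=[7,7,7,7,7,7,7],
)

```text
time: 28.85
tool_pos: [0.4396, 0.2668, 0.0047]
eef_rot: [0.707, 0.707, 0.0, 0.0]
ft_force: [0.5, -0.7, -1.2]
finger_gap: 0.0701
```

Emit:
move_arm(
  offset=[
    [0,0,0],
    [0,0,0],
    [0,0,0],
    [0,0,0],
    [0,0,0],
  ],
  twist=[
    [0,0,0],
    [0,0,0],
    [0,0,0],
    [0,0,0],
    [0,0,0],
  ],
  grip=[3.5,3.5,3.5,3.5,3.5],
)

```text
time: 29.35
tool_pos: [0.4393, 0.2671, 0.0046]
eef_rot: [0.707, 0.707, 0.0, 0.0]
ft_force: [-1.3, -0.7, 7.0]
finger_gap: 0.0449
```

Lift, then move to (0.592, −0.107): +15.3 in x and −37.4 in y.

Emit:
move_arm(
  offset=[
    [0,0,-0.5],
    [0,0,-1.5],
    [0,0,-3.5],
    [0,0,-6.5],
    [0,0,-9.5],
    [0,0,-12],
    [0,0,-12],
  ],
  twist=[
    [0,0,0],
    [0,0,0],
    [0,0,0],
    [0,0,0],
    [0,0,0],
    [0,0,0],
    [0,0,0],
  ],
  grip=[3.5,3.5,3.5,3.5,3.5,3.5,3.5],
)

```text
time: 30.05
tool_pos: [0.4405, 0.2678, 0.1278]
eef_rot: [0.707, 0.707, 0.003, 0.0]
ft_force: [0.2, -0.9, -1.3]
finger_gap: 0.0444
```

Emit:
move_arm(
  offset=[
    [-3,1.2,0],
    [-7,2.8,0],
    [-11,4.4,0],
    [-15,6,0],
    [-19,7.6,0],
    [-23,9.2,0],
    [-26.5,10.7,0],
    [-28,11.4,0],
  ],
  twist=[
    [0,0,0],
    [0,0,0],
    [0,0,0],
    [0,0,0],
    [0,0,0],
    [0,0,0],
    [0,0,0],
    [0,0,0],
  ],
  grip=[3.5,3.5,3.5,3.5,3.5,3.5,3.5,3.5],
)

```text
time: 30.85
tool_pos: [0.5536, -0.0171, 0.1242]
eef_rot: [0.708, 0.706, -0.0, 0.0]
ft_force: [-0.5, 1.3, -0.8]
finger_gap: 0.0449
```

Emit:
move_arm(
  offset=[
    [-3.5,1.4,0],
    [-7,2.9,0],
    [-9.4,3.9,0],
    [-9.4,3.9,0],
    [-9.4,3.9,0],
    [-9.4,3.9,0],
    [-9.4,3.9,0],
  ],
  twist=[
    [0,0,0],
    [0,0,0],
    [0,0,0],
    [0,0,0],
    [0,0,0],
    [0,0,0],
    [0,0,0],
  ],
  grip=[3.5,3.5,3.5,3.5,3.5,3.5,3.5],
)

```text
time: 31.55
tool_pos: [0.592, -0.1059, 0.1242]
eef_rot: [0.707, 0.708, 0.0, -0.0]
ft_force: [0.0, 0.4, -0.4]
finger_gap: 0.0448
```

```bash
python3 - <<'E'
from h import *
c=camera("wrist");P=cloud(c);s=manip.sense();print(s["tool_pos"],s["finger_gap"])
save("w9.png",c["image"])
E
```

```text
[ 0.59203105 -0.10608257  0.12421804] 0.044706170749460886
```

View pics/w9.png

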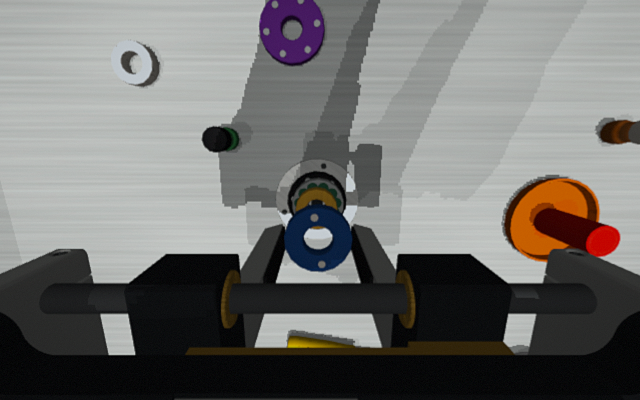

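Clamp is held flat at (318,238). I'll lower it.

Emit:
move_arm(
  offset=[
    [-0.1,0,1],
    [-0.1,0,2.5],
    [-0.1,0,4],
    [-0.1,0,5.3],
    [-0.1,0,6.1],
    [-0.1,0,6.5],
    [-0.1,0,6.5],
    [-0.1,0,6.5],
  ],
  twist=[
    [0,0,0],
    [0,0,0],
    [0,0,0],
    [0,0,0],
    [0,0,0],
    [0,0,0],
    [0,0,0],
    [0,0,0],
  ],
  grip=[3.5,3.5,3.5,3.5,3.5,3.5,3.5,3.5],
)

```text
time: 32.4
tool_pos: [0.5924, -0.1082, 0.0595]
eef_rot: [0.707, 0.707, 0.0, 0.0]
ft_force: [-0.3, -0.5, 0.1]
finger_gap: 0.0449
```

Emit:
move_arm(
  offset=[
    [0,0,0.1],
    [0,0,0.2],
    [0,0,0.3],
    [0,0,0.3],
  ],
  twist=[
    [0,0,0],
    [0,0,0],
    [0,0,0],
    [0,0,0],
  ],
  grip=[3.5,3.5,3.5,3.5],
)

```text
time: 32.8
tool_pos: [0.5921, -0.1081, 0.0561]
eef_rot: [0.707, 0.707, -0.0, 0.0]
ft_force: [-0.3, -0.7, -0.4]
finger_gap: 0.0445
```

Emit:
move_arm(
  offset=[
    [0,0,0.08],
    [0,0,0.15],
    [0,0,0.17],
    [0,0,0.17],
  ],
  twist=[
    [0,0,0],
    [0,0,0],
    [0,0,0],
    [0,0,0],
  ],
  grip=[3.5,3.5,3.5,3.5],
)

```text
time: 33.2
tool_pos: [0.5922, -0.1081, 0.0546]
eef_rot: [0.707, 0.707, 0.0, 0.0]
ft_force: [-1.9, 1.3, 5.3]
finger_gap: 0.0453
```

Contact (5 N), so I'll release, retreat and check.

Emit:
move_arm(
  offset=[
    [0,0,0],
    [0,0,0],
    [0,0,0],
    [0,0,-2],
    [0,0,-6],
    [0,0,-10],
    [0,0,-10],
  ],
  twist=[
    [0,0,0],
    [0,0,0],
    [0,0,0],
    [0,0,0],
    [0,0,0],
    [0,0,0],
    [0,0,0],
  ],
  grip=[5,6,6,6,6,6,6],
)

```text
time: 33.9
tool_pos: [0.5945, -0.1088, 0.1594]
eef_rot: [0.707, 0.707, 0.002, 0.003]
ft_force: [-0.3, -0.3, 0.0]
finger_gap: 0.0599
```

Emit:
move_arm(
  offset=[
    [4,-4,0],
    [8,-8,0],
    [12,-12,0],
    [14,-16,0],
    [14,-18,0],
    [14,-18,0],
    [14,-18,0],
  ],
  twist=[
    [0,0,0],
    [0,0,0],
    [0,0,0],
    [0,0,0],
    [0,0,0],
    [0,0,0],
    [0,0,0],
  ],
  grip=[6,6,6,6,6,6,6],
)

```text
time: 34.6
tool_pos: [0.4121, 0.0322, 0.1546]
eef_rot: [0.707, 0.707, 0.0, 0.0]
ft_force: [1.3, -0.0, 0.1]
finger_gap: 0.0599
```

```bash
python3 - <<'E'
from h import *
s=manip.sense();print(s["time"],s["tool_pos"],s["ft_force"])
c=camera("top");P=cloud(c)
d=np.hypot(P[...,0]-.592,P[...,1]+.1075);Q=P[(d<.03)&(P[...,2]>.057)];lo,hi=np.percentile(Q,[2,98],axis=0);print("clamp",(lo+hi)/2,hi-lo,np.median(Q[:,2]))
print("cap",find(c,P,(.6165,.151),.068,.015,.004)); print("white",find(c,P,(.457,-.284),.014,.02))
print("amber",find(c,P,(.5215,.2005),.045,.01)); print("green",find(c,P,(.526,-.198),.045,.01))
a=c["image"][60:330,140:520]
c=camera("scene");b=c["image"][120:350,200:460]
save("f.png",np.vstack([cv2.resize(a,(420,298)),cv2.resize(b,(420,298))]))
E
```

```text
34.6 [0.41213774 0.03218091 0.15456206] [ 1.30428646 -0.0487281   0.071067  ]
clamp [ 0.59233448 -0.10897749  0.06083241] [0.03976526 0.04219436 0.0064702 ] 0.06132787137154755
cap (array([0.6166, 0.1507]), array([0.6165, 0.1508, 0.0676]), array([0.027, 0.028]), 191, 0.0041)
white (array([ 0.457 , -0.2841]), array([ 0.4572, -0.2841,  0.0135]), array([0.036, 0.036]), 230, -0.0003)
amber None
green (array([ 0.529 , -0.1994]), array([ 0.5289, -0.1996,  0.0447]), array([0.02 , 0.021]), 114, -0.0002)
```

View pics/f.png

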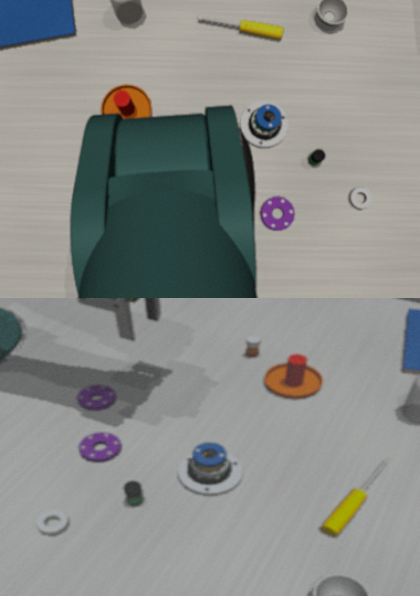

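The picture shows the stack complete with the blue ring on top at (265,120) and (210,455). The cap is upright in the dish, and both vials and the white spacer are standing where they were. The arm hides the amber vial from the top camera, but the scene view shows it upright at (253,347). I'll hand it in.

```bash
python3 -c "
from h import *
print(order.sign_off())"
```

```text
the job is handed in; nothing more can be done
None
```

The job is done and handed in at about 35 s. The red cap stands upright in the orange dish. The flange, bearing, brass spacer and clamp ring are on the spindle in that order, each lowered into place before release.

- **Stack:** the top camera measured each ring after release. The tops read 21.6, 35.9, 49.5 and 61.3 mm, against the 22, 36, 50 and 62 mm expected, so each sits flat on the one below.
- **Cap:** its top read 67.6 mm, against 68 mm expected, about 2 mm from the dish centre.
- **Left in place:** the white spacer has not moved. The green vial is standing, seen by both the top and scene cameras.
- **Checks that fell short:**
  - The amber vial could not be re-measured from the top camera because the arm hid it. The scene camera shows it upright.
  - One bearing height check used a wrong height reference. I redid it and it came out correct.
  - The gripper read 1–2 mm less than each ring's diameter. The wrist pictures showed each ring held flat and centred.

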